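# Build the soil-sieve stack on its stand

## Robot

A 6-joint arm with a two-finger parallel gripper is mounted at the origin on the work surface. World frame = base frame: x ahead of the robot, y to its left, z up, the work surface at z = 0. Lengths are in m, angles in rad, forces in N, time in s.
With the tool pointing down it reaches from about 0.3 to 1 m from the base axis. Payload 5.1 kg.
Tool frame: the origin (TCP) lies at the centre of the arm's flange, where the gripper is bolted on; the fingertips stand 190 mm ahead of it and the grasp point (between the pads) lies 171 mm ahead of it; z points along the fingers, y is the line along which they close (so a half turn about z gives the same grasp; the last joint's range is limited). The gripper opens to 95 mm and grips with 3 to 60 N. Pads are 20 mm wide; open, the fingers measure 119 mm over their backs; the gripper's body (75 mm by 180 mm) begins 59 mm behind the grasp point.
Start: joints at [-1.394, 0.124, 1.65, -0, 1.367, -0.083], TCP at [0.167, -0.628, 0.405] pointing down, gripper open.
Joint ranges: [-2.61, 2.61], [-1.02, 2.33], [0.03, 2.71], [-1.35, 4.49], [0.32, 2.68], [-2.91, 2.91]. Speed limits (rad/s): [2.57, 2.57, 3.14, 3.14, 3.14, 3.14].

## Interface

Orientations are given as a unit quaternion [w, x, y, z].
In Python, from rig import arm gives the robot as it stands.
- The arm moves only by the shell command python3 -m pendant 'ROWS' [OPENING] [FORCE]. ROWS is a JSON object of lists of equal length, an entry for each row: "dp": the shift along the tool's x, y, z in m, a list of three; "turn": the turn about the tool's z in degrees. In form: {"dp": [[x, y, z], ...], "turn": [turn, ...]}. A call has 1 to 12 rows; each row shifts and turns the commanded pose from where the row before left it, along the tool's axes as they then stand; what a row does not reach is not made up. A row lasts 1/8 s, in which the tool goes at most 62.5 mm and 10.7 degrees, less where a joint would pass 70% of its speed; a pose out of reach is approached as far as the arm can. A call is refused whole if a number of a shift passes 0.0625 or a number of a turn 10.7, either way. A call with a gripper value outside its range is refused whole. OPENING is the opening, from -1 (shut) to 1 (fully open), so that 0 is half open, set as the call begins (- or left out, the last holds). The fingers move at their own pace and stop on an object; FORCE is the grip in N (left out, the last holds). Time passes only in rows, so rows that do not move let the fingers close. It gives the time, the measured TCP pose, the force, the opening and the grip force at its end, in the units of the state.
- arm.state(): the state, without advancing time (a new reading comes with each control period).
- arm.read_camera(name): name is "scene" or "side" or "wrist"; returns a dict with "image" (480x640x3 uint8, blue, green, red), "depth" (480x640 float32, m along the optical axis (not along the pixel's ray), 0 where there is no reading), "K" (3x3 intrinsics, pixels), "rvec" (rotation vector, rad) and "tvec" (3), from world to camera coordinates, as OpenCV has them; the wrist camera has in their place "T_tool_cam" (4x4, takes a point from camera to tool coordinates, whose origin is the TCP and whose axes are the flange's). Camera axes: x right, y down, z forward; pixel columns grow to the right and rows downward; lengths in m; the calibration is good to about 2 mm. A picture is of the moment at which its call begins: read the wrist's pose just before it.
- arm.hand_in(): hands the job in; it is judged then, once.
The state is a dict: "clock": time; "qpos": joint angles; "joint_vel": joint speeds; "joint_efforts": joint torques, N m; "eef_pos": TCP position; "ee_rot": TCP orientation; "contact_force": force on the tool from outside, world axes, zero at the start; "ft_torque": the same for the moment, N m; "finger_gap": finger opening in m; "finger_force": force on a finger pad.
Only numpy, scipy, OpenCV 4.12 (cv2) and the standard library are available. Lean on these libraries where they do the work, as an engineer would, in place of code of your own. Each camera call takes 0.05 s, during which the arm holds its last target. There are 200 camera calls.

## Task

Build the sieve stack on the round grey stand, one piece at a time from the bottom up: the receiver pan (plain solid floor) first, then the fine, the medium and the coarse sieve, and the lid last, each set fully home and level in the mouth of the piece below. Leave the finished stack standing free, and leave the glass dish, the wooden slide box and the brush where they lie.

Things in the scene. Friction and masses are not known exactly. Their poses are not given: they have to be found in the camera images.
- stand_seat (a point): Fixed grey stand: a disc 100 mm across and 12 mm thick with a raised collar on it, 72 mm outside and 54 mm inside, whose top is 24 mm above the bench. This point is on the axis at the top of the collar (24 mm up). The pan's foot goes into the collar (12 mm deep) until the pan's shoulder rests on the collar's top.
- pan_mid (a point): Receiver pan: plain solid bright-steel floor, no mesh. Round steel, 30 mm high: wall 60 mm across, 3 mm thick, 22 mm high (open top, 54 mm mouth) over a foot 8 mm high, tapering 51 to 38 mm, that drops into the mouth below until the shoulder meets the rim. Starts upright. Grip the wall above the shoulder so fingertips clear the piece below. Point: on the axis, 15 mm above its bottom; z up.
- fine_mid (a point): Fine sieve: floor of dense thin wire mesh, 4 mm pitch (13 wires each way). Round steel, 30 mm high: wall 60 mm across, 3 mm thick, 22 mm high (open top, 54 mm mouth) over a foot 8 mm high, tapering 51 to 38 mm, that drops into the mouth below until the shoulder meets the rim. Starts upright. Grip the wall above the shoulder so fingertips clear the piece below. Point: on the axis, 15 mm above its bottom; z up.
- medium_mid (a point): Medium sieve: floor of wire mesh, 8.5 mm pitch (7 wires each way). Round steel, 36 mm high: wall 60 mm across, 3 mm thick, 28 mm high (open top, 54 mm mouth) over a foot 8 mm high, tapering 51 to 38 mm, that drops into the mouth below until the shoulder meets the rim. Starts upright. Grip the wall above the shoulder so fingertips clear the piece below. Point: on the axis, 18 mm above its bottom; z up.
- coarse_mid (a point): Coarse sieve: floor of a few thick wires, 17 mm pitch (3 wires each way); the tallest piece. Round steel, 42 mm high: wall 60 mm across, 3 mm thick, 34 mm high (open top, 54 mm mouth) over a foot 8 mm high, tapering 51 to 38 mm, that drops into the mouth below until the shoulder meets the rim. Starts upright. Grip the wall above the shoulder so fingertips clear the piece below. Point: on the axis, 21 mm above its bottom; z up.
- lid_knob (a point): Lid: a flat steel disc 60 mm across and 5 mm thick with an upright black knob on top, 20 mm across and 22 mm high. Below it the same tapered foot as on the sieves (8 mm high, 51 to 38 mm); the disc's underside is the shoulder. 35 mm high, starts knob up. Point: on the axis half-way up the knob, 24 mm above its bottom, 16 mm above the shoulder; z up.
- dish_mid (a point): Bystander: closed flat glass dish, 80 mm across, 15 mm high, loose on the bench. This point is its centre. Not to be moved.
- slidebox_mid (a point): Bystander: closed wooden slide box 80 x 36 x 30 mm (its x, y, z), loose on the bench. This point is its centre. Not to be moved.
- brush_grip (a point): Bystander: cleaning brush about 170 mm long, lying loose on the bench beyond the work. This point is on its handle. Not to be moved.

How it is judged:
On the way, in this order (a step that is already met when the one before it is completed fails the run):
1. the receiver pan is seated in the stand (horizontal distance between pan_mid and stand_seat below 0.005 m and z of pan_mid in the frame of stand_seat between 0.004 and 0.01 m and angle between pan_mid's own z axis and vertical below 0.08 rad), for 0.2 s.
2. the fine sieve is seated on the pan (horizontal distance between fine_mid and pan_mid below 0.005 m and z of fine_mid in the frame of pan_mid between 0.019 and 0.025 m and angle between fine_mid's own z axis and vertical below 0.08 rad), for 0.2 s.
3. the medium sieve is seated on the fine sieve (horizontal distance between medium_mid and fine_mid below 0.005 m and z of medium_mid in the frame of fine_mid between 0.022 and 0.028 m and angle between medium_mid's own z axis and vertical below 0.08 rad), for 0.2 s.
4. the coarse sieve is seated on the medium sieve (horizontal distance between coarse_mid and medium_mid below 0.005 m and z of coarse_mid in the frame of medium_mid between 0.028 and 0.034 m and angle between coarse_mid's own z axis and vertical below 0.08 rad), for 0.2 s.
5. the lid is seated on the coarse sieve (horizontal distance between lid_knob and coarse_mid below 0.005 m and z of lid_knob in the frame of coarse_mid between 0.034 and 0.04 m and angle between lid_knob's own z axis and vertical below 0.08 rad), for 0.2 s.
At the end, for the whole second after the job is handed in: From the bottom up: stand, pan, fine, medium, coarse, lid; each within 5 mm sideways of the one below, its shoulder down on the rim below to within 3 mm, level to 0.08 rad, released and at rest. Built in that order from the bottom; no bystander shifted by more than 25 mm (all of step 1 and all of step 2 and all of step 3 and all of step 4 and all of step 5 and linear speed of each of pan, fine, medium, coarse, lid below 0.02 m/s); the robot touches nothing.
It fails at once if the glass dish is shifted by more than 25 mm (distance of dish_mid from where it was at the start of the episode above 0.025 m).
It fails at once if the slide box is shifted by more than 25 mm (distance of slidebox_mid from where it was at the start of the episode above 0.025 m).
It fails at once if the brush is shifted by more than 25 mm (distance of brush_grip from where it was at the start of the episode above 0.025 m).
It also fails if it takes over 136 s, if anything falls off the work surface, if the arm or the gripper's body presses on something with over 40 N, if the wrist force passes 120 N, or if a joint passes its speed limit or range.

## Working session

There is one attempt and no reset: what is moved stays moved. The work goes in short steps, Python scripts to look and compute and a shell command to move; the robot and the scene stay as the last step left them, time stands still between calls to the robot, and variables do not carry over. Pictures are saved under pics/ and viewed, at most 14 in all, crops included, and the job is handed in when it is done.

```bash
mkdir -p pics; ls; cat > h.py <<'E'
import numpy as np, cv2
from rig import arm
from scipy.spatial.transform import Rotation as R
def cam(name):
    s=arm.state(); c=arm.read_camera(name); c['s']=s
    if name=='wrist':
        q=np.array(s['ee_rot']); Rt=R.from_quat(q[[1,2,3,0]]).as_matrix()
        T=np.eye(4);T[:3,:3]=Rt;T[:3,3]=s['eef_pos']; c['T']=T@np.array(c['T_tool_cam'])
    else:
        Rm=cv2.Rodrigues(np.array(c['rvec'],float))[0]; T=np.eye(4);T[:3,:3]=Rm.T;T[:3,3]=-Rm.T@np.array(c['tvec']).ravel(); c['T']=T
    return c
def ray(c,u,v,z):
    d=c['T'][:3,:3]@np.linalg.inv(c['K'])@np.array([u,v,1.]); o=c['T'][:3,3]
    return o+d*(z-o[2])/d[2]
def cloud(c):
    v,u=np.mgrid[:480,:640]; d=c['depth']
    P=np.stack([u,v,np.ones_like(u)],-1)@np.linalg.inv(c['K']).T*d[...,None]
    P=P@c['T'][:3,:3].T+c['T'][:3,3]; P[d==0]=np.nan
    return P
E
python3 - <<'E'
from h import *
s=arm.state();print(s)
for n in('scene','side','wrist'):
    c=cam(n);cv2.imwrite(f'pics/{n}0.png',c['image']);print(n,c['K'].tolist() if hasattr(c['K'],'tolist') else c['K'],c['T'].round(3).tolist())
E
```

```text
pics
{'clock': 0.0, 'qpos': array([-1.39364615e+00,  1.24483857e-01,  1.65166130e+00, -4.50585765e-05,
        1.36748450e+00, -8.25641782e-02]), 'joint_vel': array([-7.72905132e-04,  2.07267437e-03,  2.35337751e-04,  4.79335262e-05,
       -3.45481629e-04,  2.09884427e-03]), 'joint_efforts': array([-1.65402987e-03, -4.17600703e+01, -3.59932637e+01,  7.74236955e-02,
        4.93774039e-02, -1.71953175e-04]), 'eef_pos': array([ 0.16686884, -0.62795736,  0.40350791]), 'ee_rot': array([-1.01631966e-03,  9.91579292e-01,  1.29496988e-01, -7.01859761e-05]), 'contact_force': array([-0.23161294,  0.24590718, -0.49567819]), 'ft_torque': array([ 0.00745934, -0.02449953,  0.032011  ]), 'finger_force': 0.0, 'finger_gap': 0.09482950485401415}
scene [[539.1172952919568, 0.0, 315.68069141826885], [0.0, 539.1172952919568, 246.47315640691104], [0.0, 0.0, 1.0]] [[-0.381, 0.546, -0.746, 1.386], [0.924, 0.241, -0.296, 0.295], [0.018, -0.802, -0.597, 0.679], [0.0, 0.0, 0.0, 1.0]]
side [[465.26716552566455, 0.0, 322.7590041942326], [0.0, 465.26716552566455, 242.15737019653406], [0.0, 0.0, 1.0]] [[-0.942, -0.195, 0.275, 0.38], [-0.336, 0.497, -0.8, 0.573], [0.019, -0.846, -0.533, 0.447], [0.0, 0.0, 0.0, 1.0]]
wrist [[430.26562370880555, 0.0, 317.9130471896463], [0.0, 430.26562370880555, 234.10311400718672], [0.0, 0.0, 1.0]] [[0.256, -0.926, -0.279, 0.246], [-0.967, -0.246, -0.072, -0.608], [-0.002, 0.288, -0.958, 0.382], [0.0, 0.0, 0.0, 1.0]]
```

View pics/scene0.png

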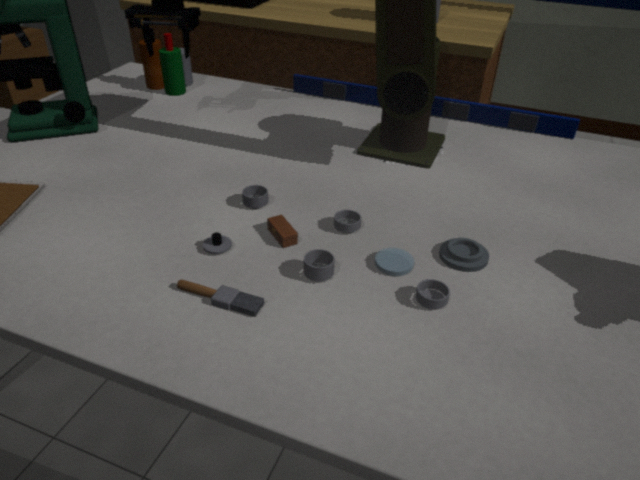

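View pics/side0.png

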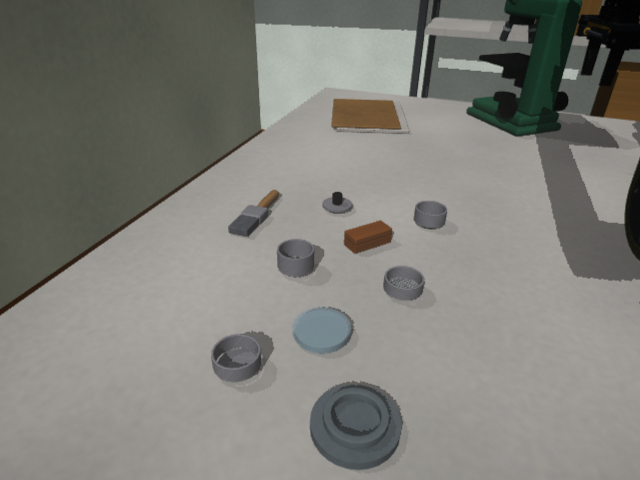

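The scene and side views show four cups: scene px (255,197), (347,221), (319,265) and (433,293). The lid is at (217,243), the stand at (465,253), the dish at (394,262), the box at (283,231) and the brush at (225,296). Next I measure rim heights and centres.

```bash
cat > seg.py <<'E'
from h import *
def objs(c,zmin=0.008):
    P=cloud(c); x,y,z=P[...,0],P[...,1],P[...,2]
    m=((z>zmin)&(z<0.2)&(x>0.1)&(x<0.95)&(abs(y)<0.7)).astype(np.uint8)
    n,L,st,_=cv2.connectedComponentsWithStats(m,connectivity=8)
    out=[]
    for i in range(1,n):
        if st[i,4]<80: continue
        Q=P[L==i]; top=np.percentile(Q[:,2],97); rim=Q[Q[:,2]>top-0.005]
        (cx,cy),r=cv2.minEnclosingCircle(rim[:,:2].astype(np.float32)*1000)
        out.append((st[i,:4].tolist(),st[i,4],round(top*1000,1),round(cx,1),round(cy,1),round(r,1)))
    return out
E
python3 - <<'E'
from seg import *
ims=[]
for n in('scene','side'):
    c=cam(n);print(n)
    for o in objs(c):print(o)
    if n=='side':
        a=[c['image'][y-35:y+35,x-45:x+45] for x,y in((236,357),(296,257),(404,282),(431,214))]
        a=[cv2.resize(np.clip(q.astype(float)*1.6,0,255).astype(np.uint8),(400,300),interpolation=cv2.INTER_CUBIC) for q in a]
        cv2.imwrite('pics/crops.png',np.vstack([np.hstack(a[:2]),np.hstack(a[2:])]))
E
```

```text
scene
([379, 101, 52, 20], np.int32(620), np.float64(199.1), 185.8, 33.7, 59.4)
([242, 185, 26, 23], np.int32(520), np.float64(37.5), 442.7, -234.3, 31.6)
([0, 209, 17, 20], np.int32(136), np.float64(21.5), 727.9, -692.0, 27.5)
([334, 210, 27, 23], np.int32(534), np.float64(31.6), 448.2, -6.1, 32.4)
([267, 215, 31, 31], np.int32(612), np.float64(33.1), 537.6, -123.8, 42.8)
([203, 232, 29, 22], np.int32(462), np.float64(35.8), 626.8, -225.9, 11.5)
([439, 238, 50, 32], np.int32(1211), np.float64(26.3), 449.9, 252.2, 38.2)
([303, 249, 32, 33], np.int32(859), np.float64(43.3), 623.7, 0.2, 31.7)
([374, 248, 40, 27], np.int32(865), np.float64(18.3), 533.2, 127.2, 42.0)
([415, 279, 35, 30], np.int32(770), np.float64(31.9), 610.6, 219.5, 32.0)
([177, 280, 87, 35], np.int32(1304), np.float64(21.9), 766.8, -142.4, 84.9)
side
([331, 122, 34, 9], np.int32(176), np.float64(21.7), 749.5, -696.9, 49.3)
([228, 190, 51, 45], np.int32(851), np.float64(20.5), 762.0, -142.1, 85.9)
([322, 192, 30, 21], np.int32(419), np.float64(35.0), 628.0, -225.2, 11.0)
([624, 199, 16, 62], np.int32(667), np.float64(199.0), 196.9, -0.6, 25.2)
([414, 201, 33, 28], np.int32(763), np.float64(36.2), 442.1, -233.2, 31.1)
([343, 221, 49, 30], np.int32(944), np.float64(30.9), 535.4, -120.8, 42.6)
([277, 239, 37, 38], np.int32(1208), np.float64(42.0), 624.6, -0.1, 31.1)
([383, 266, 41, 35], np.int32(1122), np.float64(30.2), 447.4, -4.1, 30.8)
([292, 308, 59, 45], np.int32(2052), np.float64(16.0), 533.8, 127.5, 40.8)
([211, 334, 50, 49], np.int32(1417), np.float64(30.1), 610.6, 220.3, 30.9)
([310, 385, 91, 81], np.int32(5772), np.float64(24.3), 448.8, 251.5, 36.5)
```

View pics/crops.png

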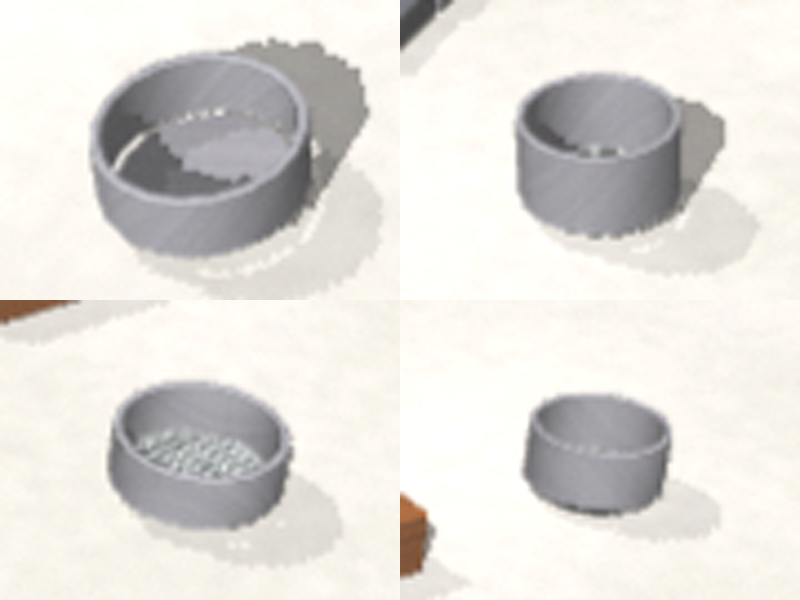

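Top-left at (236,357) is a solid floor, so that is the pan. Top-right is the 42 mm coarse sieve. Bottom-left has dense mesh, so it is the fine sieve. Bottom-right is the 36 mm medium sieve.

| Item | x (mm) | y (mm) |
|---|---|---|
| Pan | 611 | 220 |
| Fine | 448 | -5 |
| Medium | 442 | -233 |
| Coarse | 624 | 0 |
| Lid | 627 | -225 |
| Stand | 449 | 252 |

Heights and radii match the given sizes. I'll square up the tool and move over the pan.

```bash
python3 -m pendant '{"dp":[[0,0,0],[0,0,0],[0.022,-0.042,0.005],[0.022,-0.042,0.005],[0.022,-0.042,0.005],[0.022,-0.042,0.005],[0.022,-0.042,0.005],[0.022,-0.042,0.005],[0.022,-0.042,0.005],[0.022,-0.042,0.005],[0.022,-0.042,0.005],[0.022,-0.042,0.005]],"turn":[7.45,7.45,0,0,0,0,0,0,0,0,0,0]}' 1
python3 -m pendant '{"dp":[[0.022,-0.042,0.005],[0.022,-0.042,0.005],[0.022,-0.042,0.005],[0.022,-0.042,0.005],[0.022,-0.042,0.005],[0.022,-0.042,0.005],[0.022,-0.042,0.005],[0.022,-0.042,0.005],[0.022,-0.042,0.005],[0.022,-0.042,0.005],[0,0,0],[0,0,0]],"turn":[0,0,0,0,0,0,0,0,0,0,0,0]}'
python3 - <<'E'
from seg import *
c=cam('wrist');print(c['s']['eef_pos'],c['s']['ee_rot'],c['s']['clock'])
for o in objs(c):print(o)
cv2.imwrite('pics/w1.png',c['image'])
E
```

```text
clock: 1.75
eef_pos: [0.3874, -0.2067, 0.3547]
ee_rot: [0.0, 1.0, -0.0, 0.0]
contact_force: [0.7, -0.4, -0.1]
finger_gap: 0.0949
finger_force: 0.0
clock: 3.25
eef_pos: [0.6069, 0.2114, 0.3044]
ee_rot: [0.0, 1.0, -0.0, -0.0]
contact_force: [-0.3, -0.7, -0.6]
finger_gap: 0.0952
finger_force: 0.0
[0.60690364 0.21138731 0.30438454] [ 3.07561855e-04  9.99999848e-01 -4.14632740e-05 -4.55886735e-04] 3.25
([594, 165, 46, 95], np.int32(2986), np.float64(41.0), 619.8, 20.0, 20.7)
([255, 182, 96, 98], np.int32(2835), np.float64(29.7), 611.7, 220.0, 29.9)
([113, 277, 97, 82], np.int32(4175), np.float64(172.9), 617.1, 263.9, 6.2)
([380, 277, 143, 82], np.int32(8051), np.float64(171.4), 616.3, 157.2, 6.4)
([527, 317, 113, 42], np.int32(1381), np.float64(199.8), 638.0, 150.6, 12.6)
([0, 318, 109, 41], np.int32(1341), np.float64(199.8), 638.6, 270.3, 12.5)
([101, 398, 72, 52], np.int32(2636), np.float64(199.4), 615.7, 259.5, 9.3)
([200, 398, 130, 52], np.int32(6086), np.float64(23.4), 451.0, 251.3, 35.7)
([463, 398, 71, 44], np.int32(2364), np.float64(199.4), 616.5, 161.2, 8.4)
```

View pics/w1.png

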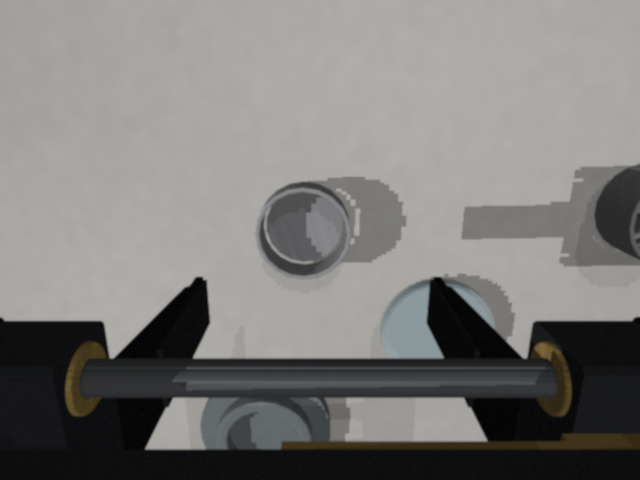

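The wrist view has the pan at px (303,229), between the fingers at columns 205 and 430. It measures (611.5,220), which agrees with the other cameras. I'll descend and grip.

```bash
python3 -m pendant '{"dp":[[0.0045,-0.0088,0.03],[0,0,0.03],[0,0,0.02],[0,0,0.015],[0,0,0.009],[0,0,0]],"turn":[0,0,0,0,0,0]}' 1
python3 -m pendant '{"dp":[[0,0,0],[0,0,0],[0,0,0],[0,0,0],[0,0,0],[0,0,0],[0,0,-0.01],[0,0,-0.03],[0,0,-0.03],[0,0,0]],"turn":[0,0,0,0,0,0,0,0,0,0]}' -1 30
python3 - <<'E'
from seg import *
for n in ('side','scene'):
    c=cam(n);print(c['s']['eef_pos'])
    P=cloud(c)
    cv2.imwrite(f'pics/g_{n}.png',c['image'])
    # held piece: points near tool below z .12
    e=c['s']['eef_pos'];zt=e[2]-.2+.03
    m=(abs(P[...,0]-e[0])<.045)&(abs(P[...,1]-e[1])<.03)&(abs(P[...,2]-zt)<.01)
    Q=P[m];print(len(Q),Q.min(0),Q.max(0))
E
```

```text
clock: 4.05
eef_pos: [0.6116, 0.2204, 0.2005]
ee_rot: [0.0, 1.0, -0.0, -0.0]
contact_force: [-0.5, 1.1, 0.2]
finger_gap: 0.0954
finger_force: 0.0
clock: 5.3
eef_pos: [0.6127, 0.2208, 0.2743]
ee_rot: [-0.001, 1.0, -0.0, 0.003]
contact_force: [0.3, 0.0, -1.6]
finger_gap: 0.0581
finger_force: 30.0
[0.61274371 0.22079888 0.27433547]
532 [0.5836987  0.19087389 0.09434219] [0.63520596 0.25074272 0.11433529]
[0.61196025 0.22058409 0.27198655]
397 [0.58081482 0.19079878 0.09198734] [0.64362134 0.25046943 0.11092408]
```

```bash
python3 -m pendant '{"dp":[[-0.04,-0.008,0],[-0.04,-0.008,0],[-0.04,-0.008,0],[-0.0415,-0.007,0],[0,0,0.02],[0,0,0.01],[0,0,0],[0,0,0]],"turn":[0,0,0,0,0,0,0,0]}'
python3 - <<'E'
from seg import *
for n in ('side','wrist'):
    c=cam(n);print(c['s']['eef_pos'],c['s']['ee_rot'])
    cv2.imwrite(f'pics/h_{n}.png',c['image'][240:480,200:520] if n=='side' else c['image'])
E
```

```text
clock: 6.4
eef_pos: [0.4507, 0.2515, 0.2408]
ee_rot: [0.0, 1.0, -0.0, -0.0]
contact_force: [0.4, 0.7, -1.3]
finger_gap: 0.0584
finger_force: 30.0
[0.45071863 0.25146763 0.24082818] [ 3.79673442e-06  9.99999920e-01 -3.99704958e-04 -9.02319445e-06]
[0.45082721 0.2515469  0.24116954] [-1.42448406e-04  9.99999878e-01 -3.69330845e-04  2.96254637e-04]
```

View pics/h_side.png

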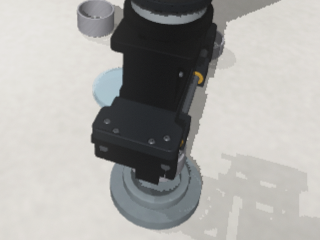

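The side crop shows the pan held just over the collar, centred at about (158,185). Lowering it now.

```bash
python3 -m pendant '{"dp":[[0,0,0.008],[0,0,0.006],[0,0,0.005],[0,0,0.003],[0,0,0.0015],[0,0,0],[0,0,0]],"turn":[0,0,0,0,0,0,0]}'
```

```text
clock: 7.38
eef_pos: [0.4503, 0.2516, 0.2175]
ee_rot: [-0.0, 1.0, -0.0, 0.0]
contact_force: [0.7, 0.1, -2.7]
finger_gap: 0.0585
finger_force: 30.0
```

```bash
python3 -m pendant '{"dp":[[0,0,0.001],[0,0,0],[0,0,0]],"turn":[0,0,0]}'; python3 -m pendant '{"dp":[[0,0,0],[0,0,0],[0,0,0],[0,0,0],[0,0,-0.02],[0,0,-0.04],[0,0,-0.04],[0,0,0],[0,0,0]],"turn":[0,0,0,0,0,0,0,0,0]}' 1
python3 - <<'E'
from seg import *
for n in ('side','scene','wrist'):
    c=cam(n);print(n,c['s']['eef_pos'])
    for o in objs(c):
        if o[2]<60: print(o)
E
```

```text
clock: 7.75
eef_pos: [0.4504, 0.2517, 0.2169]
ee_rot: [-0.0, 1.0, -0.0, 0.0]
contact_force: [-1.9, -1.0, 4.5]
finger_gap: 0.0578
finger_force: 30.0
clock: 8.88
eef_pos: [0.4499, 0.2514, 0.3156]
ee_rot: [0.0, 1.0, -0.0, -0.0]
contact_force: [-0.3, -1.5, 0.2]
finger_gap: 0.0951
finger_force: 0.0
side [0.44988508 0.25143584 0.31559172]
([228, 190, 51, 45], np.int32(859), np.float64(20.6), 760.9, -141.9, 85.3)
([424, 201, 23, 28], np.int32(493), np.float64(36.3), 437.9, -233.0, 31.1)
([277, 239, 37, 38], np.int32(1196), np.float64(42.0), 623.9, -1.0, 31.9)
([394, 267, 30, 34], np.int32(694), np.float64(30.2), 444.9, -3.5, 30.1)
scene [0.44968132 0.25132134 0.31479429]
([242, 185, 26, 23], np.int32(523), np.float64(37.8), 442.7, -235.1, 31.9)
([0, 208, 17, 21], np.int32(137), np.float64(22.0), 726.8, -689.5, 31.7)
([334, 210, 27, 23], np.int32(532), np.float64(31.5), 448.5, -5.3, 31.4)
([267, 215, 31, 32], np.int32(612), np.float64(32.9), 534.3, -121.2, 44.0)
([439, 231, 50, 39], np.int32(1416), np.float64(47.0), 449.7, 252.2, 32.2)
([203, 232, 29, 22], np.int32(462), np.float64(36.0), 626.2, -227.5, 12.4)
([303, 249, 32, 33], np.int32(860), np.float64(43.3), 622.9, -0.1, 31.6)
([374, 248, 40, 28], np.int32(868), np.float64(18.2), 533.2, 127.1, 42.2)
([177, 280, 87, 36], np.int32(1299), np.float64(21.7), 759.6, -142.2, 85.0)
wrist [0.44959963 0.25130384 0.31441097]
([451, 31, 132, 135], np.int32(13708), np.float64(15.0), 532.8, 126.2, 40.3)
([244, 156, 146, 141], np.int32(16057), np.float64(44.9), 450.3, 251.3, 30.1)
```

The pan rim reads about 45.5 mm against 46 expected, centred at (450,251.5), so it is seated. Next the fine sieve.

```bash
python3 -m pendant '{"dp":[[0,0.0428,0],[0,0.0428,0],[0,0.0428,0],[0,0.0428,0],[0,0.0428,0],[0,0.0423,0],[0,0,0],[0,0,0]],"turn":[0,0,0,0,0,0,0,0]}'
python3 - <<'E'
from seg import *
for n in ('wrist',):
    c=cam(n);print(n,c['s']['eef_pos'])
    for o in objs(c):
        if o[2]<60: print(o)
E
```

```text
clock: 10.02
eef_pos: [0.4499, -0.0045, 0.3154]
ee_rot: [-0.0, 1.0, -0.0, -0.001]
contact_force: [-0.1, 0.2, -0.2]
finger_gap: 0.095
finger_force: 0.0
wrist [ 0.44989308 -0.00454513  0.31536095]
([439, 28, 144, 137], np.int32(9822), np.float64(29.9), 535.1, -122.0, 43.0)
([43, 32, 132, 135], np.int32(13612), np.float64(15.1), 533.2, 126.3, 40.6)
([272, 189, 92, 93], np.int32(4217), np.float64(29.5), 448.1, -5.3, 30.1)
([0, 191, 22, 95], np.int32(1390), np.float64(12.1), 441.8, 216.5, 35.2)
([604, 200, 36, 84], np.int32(2040), np.float64(34.9), 439.2, -212.2, 20.7)
```

```bash
python3 -m pendant '{"dp":[[-0.0018,0.0007,0.035],[0,0,0.035],[0,0,0.02],[0,0,0.015],[0,0,0.0095],[0,0,0],[0,0,0]],"turn":[0,0,0,0,0,0,0]}' 1
python3 -m pendant '{"dp":[[0,0,0],[0,0,0],[0,0,0],[0,0,0],[0,0,0],[0,0,0],[0,0,-0.01],[0,0,-0.04],[0,0,-0.04],[0,0,0],[0,0,0]],"turn":[0,0,0,0,0,0,0,0,0,0,0]}' -1 30
```

```text
clock: 10.95
eef_pos: [0.4488, -0.0054, 0.2025]
ee_rot: [0.0, 1.0, -0.0, 0.001]
contact_force: [0.4, -0.5, -0.3]
finger_gap: 0.0953
finger_force: 0.0
clock: 12.32
eef_pos: [0.4478, -0.0054, 0.2911]
ee_rot: [-0.0, 1.0, -0.0, -0.001]
contact_force: [0.1, 0.2, -1.3]
finger_gap: 0.0591
finger_force: 30.0
```

```bash
python3 -m pendant '{"dp":[[0.0022,-0.043,0],[0,-0.043,0],[0,-0.043,0],[0,-0.043,0],[0,-0.043,0],[0,-0.042,0],[0,0,0.02],[0,0,0.009],[0,0,0],[0,0,0],[0,0,0]],"turn":[0,0,0,0,0,0,0,0,0,0,0]}'
```

```text
clock: 13.7
eef_pos: [0.4509, 0.2513, 0.2635]
ee_rot: [-0.0, 1.0, -0.001, 0.001]
contact_force: [0.3, 0.4, -1.1]
finger_gap: 0.059
finger_force: 30.0
```

```bash
python3 -m pendant '{"dp":[[-0.0004,0,0.008],[0,0,0.006],[0,0,0.005],[0,0,0.003],[0,0,0.0015],[0,0,0],[0,0,0]],"turn":[0,0,0,0,0,0,0]}'
```

```text
clock: 14.58
eef_pos: [0.4503, 0.2516, 0.2398]
ee_rot: [-0.0, 1.0, -0.0, 0.0]
contact_force: [-1.9, -1.0, 3.4]
finger_gap: 0.0592
finger_force: 30.0
```

```bash
python3 -m pendant '{"dp":[[0,0,0.0007],[0,0,0],[0,0,0]],"turn":[0,0,0]}'; python3 -m pendant '{"dp":[[0,0,0],[0,0,0],[0,0,0],[0,0,0],[0,0,-0.02],[0,0,-0.04],[0,0,-0.03],[0,0,0],[0,0,0]],"turn":[0,0,0,0,0,0,0,0,0]}' 1
python3 - <<'E'
from seg import *
for n in ('scene','wrist'):
    c=cam(n);print(n,c['s']['eef_pos'])
    for o in objs(c):
        if o[2]<130: print(o)
E
```

```text
clock: 14.95
eef_pos: [0.4504, 0.2517, 0.2398]
ee_rot: [-0.0, 1.0, -0.0, 0.0]
contact_force: [-4.2, -1.9, 7.8]
finger_gap: 0.0594
finger_force: 30.0
clock: 16.08
eef_pos: [0.4498, 0.2514, 0.3274]
ee_rot: [0.0, 1.0, -0.0, -0.001]
contact_force: [0.7, 0.6, -0.1]
finger_gap: 0.0951
finger_force: 0.0
scene [0.44980728 0.25140267 0.32736372]
([242, 185, 26, 23], np.int32(526), np.float64(38.0), 444.4, -233.0, 32.5)
([0, 208, 17, 20], np.int32(135), np.float64(22.3), 727.1, -689.7, 31.5)
([267, 215, 31, 31], np.int32(605), np.float64(32.8), 537.7, -122.6, 43.1)
([439, 222, 50, 48], np.int32(1695), np.float64(69.0), 451.0, 251.5, 32.3)
([203, 232, 29, 22], np.int32(462), np.float64(36.1), 626.5, -226.8, 11.5)
([303, 249, 32, 33], np.int32(859), np.float64(43.3), 622.8, -0.5, 31.9)
([374, 248, 40, 27], np.int32(863), np.float64(18.1), 533.5, 125.9, 42.4)
([177, 280, 87, 36], np.int32(1309), np.float64(21.8), 765.9, -142.1, 84.9)
wrist [0.44964899 0.25132718 0.32672419]
([445, 34, 127, 129], np.int32(12544), np.float64(15.1), 533.3, 126.2, 40.3)
([247, 154, 140, 142], np.int32(15184), np.float64(66.9), 450.3, 251.0, 30.1)
```

Fine seated: the rim rose exactly 22 mm. Next the medium sieve.

```bash
python3 -m pendant '{"dp":[[-0.0072,0.0485,0],[0,0.0485,0],[0,0.0485,0],[0,0.0485,0],[0,0.0485,0],[0,0.0485,0],[0,0.0485,0],[0,0.0485,0],[0,0.0485,0],[0,0.0485,0],[0,0,0],[0,0,0]],"turn":[0,0,0,0,0,0,0,0,0,0,0,0]}'
python3 - <<'E'
from seg import *
for n in ('wrist',):
    c=cam(n);print(n,c['s']['eef_pos'])
    for o in objs(c):
        if o[2]<60: print(o)
E
```

```text
clock: 17.68
eef_pos: [0.4425, -0.2331, 0.3272]
ee_rot: [-0.001, 1.0, -0.0, -0.001]
contact_force: [-0.8, 0.5, 0.2]
finger_gap: 0.0949
finger_force: 0.0
wrist [ 0.4425172  -0.23310902  0.32717279]
([66, 17, 147, 134], np.int32(9015), np.float64(30.1), 535.1, -122.3, 43.2)
([275, 182, 91, 95], np.int32(4161), np.float64(35.5), 442.6, -234.3, 30.1)
```

```bash
python3 -m pendant '{"dp":[[0,0.001,0.04],[0,0,0.035],[0,0,0.025],[0,0,0.015],[0,0,0.009],[0,0,0],[0,0,0],[0,0,0]],"turn":[0,0,0,0,0,0,0,0]}' 1
python3 -m pendant '{"dp":[[0,0,0],[0,0,0],[0,0,0],[0,0,0],[0,0,0],[0,0,0],[0,0,-0.01],[0,0,-0.04],[0,0,-0.05],[0,0,0],[0,0,0]],"turn":[0,0,0,0,0,0,0,0,0,0,0]}' -1 30
```

```text
clock: 18.73
eef_pos: [0.4432, -0.2347, 0.2056]
ee_rot: [0.001, 1.0, -0.0, 0.001]
contact_force: [0.8, 0.2, 0.4]
finger_gap: 0.095
finger_force: 0.0
clock: 20.1
eef_pos: [0.4425, -0.2342, 0.3041]
ee_rot: [-0.0, 1.0, -0.0, -0.0]
contact_force: [-0.4, 0.6, -1.5]
finger_gap: 0.0582
finger_force: 30.0
```

```bash
python3 -m pendant '{"dp":[[0.0076,-0.0485,0],[0,-0.0485,0],[0,-0.0485,0],[0,-0.0485,0],[0,-0.0485,0],[0,-0.0485,0],[0,-0.0485,0],[0,-0.0485,0],[0,-0.0485,0],[0,-0.049,0],[0,0,0.01],[0,0,0]],"turn":[0,0,0,0,0,0,0,0,0,0,0,0]}'; python3 -m pendant '{"dp":[[0,0,0.008],[0,0,0],[0,0,0]],"turn":[0,0,0]}'
```

```text
clock: 21.6
eef_pos: [0.4495, 0.2504, 0.2914]
ee_rot: [0.001, 1.0, 0.0, -0.003]
contact_force: [0.1, 0.1, -1.4]
finger_gap: 0.0582
finger_force: 30.0
clock: 21.98
eef_pos: [0.4507, 0.2504, 0.2866]
ee_rot: [-0.0, 1.0, -0.001, 0.0]
contact_force: [-0.8, 1.1, -1.4]
finger_gap: 0.0582
finger_force: 30.0
```

```bash
python3 -m pendant '{"dp":[[-0.0003,-0.0009,0.008],[0,0,0.006],[0,0,0.004],[0,0,0.003],[0,0,0.001],[0,0,0],[0,0,0]],"turn":[0,0,0,0,0,0,0]}'
```

```text
clock: 22.85
eef_pos: [0.4503, 0.252, 0.2647]
ee_rot: [-0.0, 1.0, -0.0, 0.0]
contact_force: [-0.4, -0.1, -1.8]
finger_gap: 0.0581
finger_force: 30.0
```

```bash
python3 -m pendant '{"dp":[[0,0,0.001],[0,0,0],[0,0,0]],"turn":[0,0,0]}'; python3 -m pendant '{"dp":[[0,0,0],[0,0,0],[0,0,0],[0,0,0],[0,0,-0.02],[0,0,-0.04],[0,0,-0.03],[0,0,0],[0,0,0]],"turn":[0,0,0,0,0,0,0,0,0]}' 1
python3 - <<'E'
from seg import *
for n in ('scene','wrist'):
    c=cam(n);print(n,c['s']['eef_pos'])
    for o in objs(c):
        if o[2]<130: print(o)
E
```

```text
clock: 23.22
eef_pos: [0.4505, 0.252, 0.2645]
ee_rot: [-0.0, 1.0, -0.0, 0.0]
contact_force: [-2.8, -0.7, 5.8]
finger_gap: 0.0578
finger_force: 30.0
clock: 24.35
eef_pos: [0.45, 0.2518, 0.3524]
ee_rot: [0.0, 1.0, -0.0, -0.001]
contact_force: [0.4, -0.1, -0.4]
finger_gap: 0.0951
finger_force: 0.0
scene [0.4499622  0.25177721 0.35235091]
([375, 154, 55, 13], np.int32(121), np.float64(15.7), 101.5, 26.3, 73.8)
([0, 209, 16, 20], np.int32(132), np.float64(22.2), 729.0, -689.3, 30.2)
([439, 210, 50, 60], np.int32(2071), np.float64(96.5), 450.0, 250.1, 32.9)
([267, 215, 31, 32], np.int32(612), np.float64(32.9), 535.0, -121.2, 42.6)
([203, 232, 29, 22], np.int32(462), np.float64(36.0), 626.7, -226.8, 11.7)
([303, 249, 32, 33], np.int32(861), np.float64(43.6), 623.0, -0.8, 31.3)
([374, 248, 40, 27], np.int32(869), np.float64(18.2), 533.1, 125.8, 42.0)
([177, 280, 87, 36], np.int32(1308), np.float64(21.9), 762.2, -142.5, 84.8)
wrist [0.44982235 0.25173307 0.35173777]
([436, 40, 116, 119], np.int32(10628), np.float64(15.1), 533.2, 126.5, 40.3)
([252, 150, 131, 148], np.int32(14660), np.float64(95.0), 450.3, 251.4, 30.1)
```

Medium seated (rim +28 mm). Next the coarse sieve.

```bash
python3 -m pendant '{"dp":[[0.0248,0.036,0],[0.0248,0.036,0],[0.0248,0.036,0],[0.0248,0.036,0],[0.0248,0.036,0],[0.0248,0.036,0],[0.0248,0.036,0],[0,0,0.02],[0,0,0],[0,0,0]],"turn":[0,0,0,0,0,0,0,0,0,0]}'
python3 - <<'E'
from seg import *
for n in ('wrist',):
    c=cam(n);print(n,c['s']['eef_pos'])
    for o in objs(c):
        if o[2]<60: print(o)
E
```

```text
clock: 25.7
eef_pos: [0.6231, 0.0009, 0.3325]
ee_rot: [-0.0, 1.0, 0.0, -0.001]
contact_force: [-0.4, 0.2, -0.3]
finger_gap: 0.0953
finger_force: 0.0
wrist [0.62309919 0.00091824 0.33249941]
([411, 0, 229, 46], np.int32(8369), np.float64(19.6), 756.6, -129.1, 70.4)
([589, 176, 51, 81], np.int32(3220), np.float64(24.2), 626.5, -222.2, 8.9)
([275, 180, 91, 96], np.int32(4458), np.float64(41.5), 623.8, -1.0, 30.2)
```

```bash
python3 -m pendant '{"dp":[[0.0006,0.0017,0.04],[0,0,0.035],[0,0,0.025],[0,0,0.015],[0,0,0.0115],[0,0,0],[0,0,0],[0,0,0]],"turn":[0,0,0,0,0,0,0,0]}' 1
python3 -m pendant '{"dp":[[0,0,0],[0,0,0],[0,0,0],[0,0,0],[0,0,0],[0,0,0],[0,0,-0.01],[0,0,-0.05],[0,0,-0.05],[0,0,-0.03],[0,0,0],[0,0,0]],"turn":[0,0,0,0,0,0,0,0,0,0,0,0]}' -1 30
```

```text
clock: 26.75
eef_pos: [0.6249, -0.0019, 0.2082]
ee_rot: [0.0, 1.0, -0.0, 0.001]
contact_force: [0.2, -0.2, 0.2]
finger_gap: 0.0946
finger_force: 0.0
clock: 28.25
eef_pos: [0.6239, -0.0018, 0.3454]
ee_rot: [-0.0, 1.0, -0.0, -0.001]
contact_force: [-0.2, 0.1, -1.2]
finger_gap: 0.0597
finger_force: 30.0
```

```bash
python3 -m pendant '{"dp":[[-0.0248,-0.0362,0],[-0.0248,-0.0362,0],[-0.0248,-0.0362,0],[-0.0248,-0.0362,0],[-0.0248,-0.0362,0],[-0.0248,-0.0362,0],[-0.0248,-0.0362,0],[0,0,0.015],[0,0,0.014],[0,0,0],[0,0,0],[0,0,0]],"turn":[0,0,0,0,0,0,0,0,0,0,0,0]}'
```

```text
clock: 29.75
eef_pos: [0.4515, 0.2512, 0.3186]
ee_rot: [-0.0, 1.0, -0.001, 0.0]
contact_force: [0.1, -0.3, -0.8]
finger_gap: 0.0597
finger_force: 30.0
```

```bash
python3 -m pendant '{"dp":[[-0.001,-0.0002,0.008],[0,0,0.007],[0,0,0.004],[0,0,0.003],[0,0,0.001],[0,0,0],[0,0,0]],"turn":[0,0,0,0,0,0,0]}'
```

```text
clock: 30.62
eef_pos: [0.4499, 0.2519, 0.2953]
ee_rot: [-0.0, 1.0, -0.0, 0.0]
contact_force: [1.2, -0.1, -0.8]
finger_gap: 0.0599
finger_force: 30.0
```

```bash
python3 -m pendant '{"dp":[[0,0,0.001],[0,0,0.0005],[0,0,0],[0,0,0]],"turn":[0,0,0,0]}'
```

```text
clock: 31.12
eef_pos: [0.4501, 0.252, 0.2949]
ee_rot: [-0.0, 1.0, -0.0, 0.0]
contact_force: [-3.1, -0.9, 6.2]
finger_gap: 0.0599
finger_force: 30.0
```

```bash
python3 -m pendant '{"dp":[[0,0,0],[0,0,0],[0,0,0],[0,0,0],[0,0,-0.02],[0,0,-0.05],[0,0,-0.04],[0,0,0],[0,0,0]],"turn":[0,0,0,0,0,0,0,0,0]}' 1
python3 - <<'E'
from seg import *
for n in ('scene','wrist'):
    c=cam(n);print(n,c['s']['eef_pos'])
    for o in objs(c):
        if o[2]<160: print(o)
E
```

```text
clock: 32.25
eef_pos: [0.4496, 0.2518, 0.4027]
ee_rot: [0.0, 1.0, -0.0, -0.001]
contact_force: [0.0, 0.3, -1.0]
finger_gap: 0.0953
finger_force: 0.0
scene [0.44964482 0.25175232 0.40269352]
([439, 196, 52, 74], np.int32(2559), np.float64(130.2), 450.1, 252.7, 31.6)
([0, 207, 17, 21], np.int32(138), np.float64(22.4), 725.6, -690.7, 31.8)
([267, 215, 31, 31], np.int32(604), np.float64(32.6), 537.3, -122.0, 43.5)
([203, 232, 29, 22], np.int32(459), np.float64(36.1), 627.4, -226.7, 11.9)
([374, 248, 40, 27], np.int32(868), np.float64(18.3), 532.7, 125.8, 41.7)
([177, 280, 87, 35], np.int32(1295), np.float64(21.9), 763.8, -142.6, 85.0)
wrist [0.44951354 0.25170094 0.40183735]
([420, 49, 100, 102], np.int32(7892), np.float64(15.2), 533.4, 126.3, 40.2)
([261, 144, 113, 144], np.int32(12754), np.float64(129.0), 449.4, 251.4, 30.3)
```

Coarse seated (rim +34 mm). Next the lid.

```bash
python3 -m pendant '{"dp":[[0.0178,0.0478,0],[0.0178,0.0478,0],[0.0178,0.0478,0],[0.0178,0.0478,0],[0.0178,0.0478,0],[0.0178,0.0478,0],[0.0178,0.0478,0.01],[0.0178,0.0478,0.02],[0.0178,0.0478,0.02],[0.0178,0.0478,0.02],[0,0,0],[0,0,0]],"turn":[0,0,0,0,0,0,0,0,0,0,0,0]}'
python3 - <<'E'
from seg import *
for n in ('wrist',):
    c=cam(n);print(n,c['s']['eef_pos'])
    for o in objs(c):
        if o[2]<60: print(o)
    P=cloud(c);e=c['s']['eef_pos']
    m=(abs(P[...,2]-.013)<.004)&(np.hypot(P[...,0]-.627,P[...,1]+.226)<.045)&(P[...,2]>.010)
    print(cv2.minEnclosingCircle(P[m][:,:2].astype(np.float32)*1000))
E
```

```text
clock: 33.85
eef_pos: [0.6274, -0.2259, 0.332]
ee_rot: [-0.001, 1.0, -0.0, -0.001]
contact_force: [0.3, 0.3, -0.3]
finger_gap: 0.0952
finger_force: 0.0
wrist [ 0.62739761 -0.2259204   0.3320171 ]
([48, 0, 275, 52], np.int32(11300), np.float64(19.7), 759.2, -144.2, 85.2)
([278, 181, 84, 82], np.int32(5214), np.float64(34.1), 627.4, -227.3, 10.0)
((627.37744140625, -227.3751678466797), 30.141620635986328)
```

```bash
python3 -m pendant '{"dp":[[0,0.0014,0.04],[0,0,0.035],[0,0,0.025],[0,0,0.015],[0,0,0.01],[0,0,0],[0,0,0],[0,0,0]],"turn":[0,0,0,0,0,0,0,0]}' 1
python3 -m pendant '{"dp":[[0,0,0],[0,0,0],[0,0,0],[0,0,0],[0,0,0],[0,0,0],[0,0,0],[0,0,0],[0,0,0],[0,0,0]],"turn":[0,0,0,0,0,0,0,0,0,0]}' -1 30
```

```text
clock: 34.9
eef_pos: [0.6281, -0.2278, 0.2097]
ee_rot: [0.0, 1.0, -0.0, 0.001]
contact_force: [0.1, 0.0, 0.1]
finger_gap: 0.0948
finger_force: 0.0
clock: 36.15
eef_pos: [0.6278, -0.2275, 0.2086]
ee_rot: [-0.0, 1.0, -0.0, 0.0]
contact_force: [0.4, 0.3, -0.3]
finger_gap: 0.0192
finger_force: 30.0
```

```bash
python3 -m pendant '{"dp":[[0,0,-0.02],[0,0,-0.05],[0,0,-0.05],[0,0,-0.045],[-0.0178,-0.0479,0],[-0.0178,-0.0479,0],[-0.0178,-0.0479,0],[-0.0178,-0.0479,0],[-0.0178,-0.0479,0],[0,0,0],[0,0,0]],"turn":[0,0,0,0,0,0,0,0,0,0,0]}'; python3 -m pendant '{"dp":[[-0.0178,-0.0479,0],[-0.0178,-0.0479,0],[-0.0178,-0.0479,0],[-0.0178,-0.0479,0],[-0.0175,-0.0479,0],[0,0,0],[0,0,0.008],[0,0,0.01],[0,0,0],[0,0,0],[0,0,0]],"turn":[0,0,0,0,0,0,0,0,0,0,0]}'
python3 - <<'E'
from seg import *
c=cam('side');cv2.imwrite('pics/lid.png',c['image'][150:480,200:560])
E
```

```text
clock: 37.52
eef_pos: [0.5389, 0.0118, 0.3746]
ee_rot: [0.0, 1.0, 0.0, 0.001]
contact_force: [0.9, -1.3, -2.0]
finger_gap: 0.0194
finger_force: 30.0
clock: 38.9
eef_pos: [0.4504, 0.2512, 0.3559]
ee_rot: [-0.0, 1.0, -0.0, 0.0]
contact_force: [0.1, 0.9, -0.9]
finger_gap: 0.0193
finger_force: 30.0
```

View pics/lid.png

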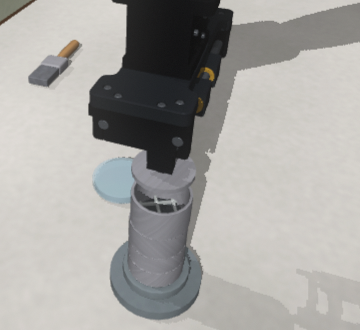

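The lid (crop px about (163,175)) is held level above the straight stack, whose mouth is at about (160,200). Lowering it.

```bash
python3 -m pendant '{"dp":[[-0.0003,-0.0003,0.009],[0,0,0.007],[0,0,0.004],[0,0,0.003],[0,0,0.001],[0,0,0],[0,0,0]],"turn":[0,0,0,0,0,0,0]}'
```

```text
clock: 39.83
eef_pos: [0.45, 0.2518, 0.3318]
ee_rot: [-0.0, 1.0, -0.0, 0.0]
contact_force: [-0.2, 0.4, -1.5]
finger_gap: 0.0193
finger_force: 30.0
```

```bash
python3 -m pendant '{"dp":[[0,0,0.001],[0,0,0],[0,0,0]],"turn":[0,0,0]}'
```

```text
clock: 40.2
eef_pos: [0.4499, 0.2518, 0.3306]
ee_rot: [-0.0, 1.0, -0.0, 0.0]
contact_force: [0.0, 1.2, -1.3]
finger_gap: 0.0197
finger_force: 30.0
```

```bash
python3 -m pendant '{"dp":[[0,0,0.001],[0,0,0],[0,0,0]],"turn":[0,0,0]}'
```

```text
clock: 40.58
eef_pos: [0.4501, 0.2518, 0.3304]
ee_rot: [-0.0, 1.0, -0.0, 0.0]
contact_force: [-1.0, -0.6, 5.1]
finger_gap: 0.0189
finger_force: 30.0
```

Contact came at the expected height, so I'll release, retreat and check.

```bash
python3 -m pendant '{"dp":[[0,0,0],[0,0,0],[0,0,0],[0,0,0],[0,0,0],[0,0,-0.02],[0,0,-0.05],[0,0,-0.04],[0,0,0],[0,0,0],[0,0,0],[0,0,0]],"turn":[0,0,0,0,0,0,0,0,0,0,0,0]}' 1
python3 - <<'E'
from seg import *
for n in ('scene','wrist','side'):
    c=cam(n);print(n,c['s']['eef_pos'])
    for o in objs(c):
        if o[2]<170: print(o)
    if n=='wrist':
        P=cloud(c)
        m=(abs(P[...,2]-.134)<.005)&(np.hypot(P[...,0]-.45,P[...,1]-.252)<.045)
        print(np.median(P[m][:,2]),cv2.minEnclosingCircle(P[m][:,:2].astype(np.float32)*1000))
cv2.imwrite('pics/end.png',c['image'][150:480,200:560])
E
```

```text
clock: 42.08
eef_pos: [0.4497, 0.2517, 0.4381]
ee_rot: [0.0, 1.0, -0.0, -0.001]
contact_force: [0.0, 0.2, 0.3]
finger_gap: 0.095
finger_force: 0.0
scene [0.44970387 0.25167691 0.4381435 ]
([388, 157, 42, 10], np.int32(80), np.float64(15.7), 101.8, 44.4, 55.4)
([439, 189, 53, 81], np.int32(2677), np.float64(149.3), 450.5, 252.4, 11.4)
([0, 210, 17, 19], np.int32(133), np.float64(21.5), 732.3, -688.9, 28.7)
([267, 215, 31, 31], np.int32(610), np.float64(32.7), 535.9, -120.9, 43.5)
([374, 248, 40, 27], np.int32(864), np.float64(18.2), 533.0, 127.0, 41.5)
([177, 280, 87, 36], np.int32(1306), np.float64(21.8), 764.8, -142.2, 85.6)
wrist [0.44976067 0.25167118 0.43835091]
([411, 55, 91, 93], np.int32(6508), np.float64(15.3), 533.1, 126.5, 40.0)
([266, 141, 104, 130], np.int32(10443), np.float64(155.7), 449.6, 251.1, 10.0)
0.13373508505575118 ((449.4888000488281, 251.50820922851562), 30.132648468017578)
side [0.44979736 0.25170047 0.43860437]
([228, 190, 51, 45], np.int32(849), np.float64(20.5), 759.9, -142.3, 86.3)
([371, 221, 21, 25], np.int32(369), np.float64(30.7), 522.3, -132.7, 27.3)
([292, 308, 109, 158], np.int32(11471), np.float64(149.3), 449.2, 252.1, 10.5)
```

View pics/end.png

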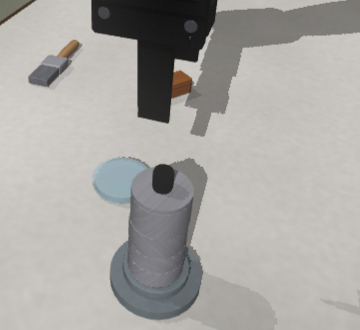

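The stack stands straight and closed, with the knob at about (163,178). The disc top is at 134 mm (135 expected), and the bystanders haven't moved.

```bash
python3 -c "
from rig import arm
print(arm.hand_in())"
```

```text
the job is handed in; nothing more can be done
None
```

The sieve stack is built on the stand in order (pan, fine, medium, coarse, lid), all measured seated and level with the bystanders unmoved; I handed it in at about 42 s on the clock, and no verdict was returned.

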